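Dock the tube rack in its trolley bracket and lock it

TASK

Dock the washed tube rack in its steel bracket before the trolley is wheeled off: slide it along the trolley top so that its two ears run into the bracket's slots and past the spring clips, until it sits flat and fully home against the end stops. Then press the bracket's lock plunger down through its whole stroke, so that its pin drops through the hole in the rack's tongue (if it stops part-way, the rack is not home). Leave the needle holder, gauze packet and tape roll round the bracket where they are.

Things in the scene. Friction and masses are not known exactly. Their poses are not given: they have to be found in the camera images.
- rack_centre (a point): Beige tube rack, loose, about 0.3 kg, flat on the trolley top: base plate 128 (x) x 130 (y) x 6 mm with a block of tube holes on it. Point: over the middle of the base plate, 20 mm above its underside. x points to the leading end (the tongue), z up. It starts 122 to 150 mm short of home, up to 20 mm off the bracket's middle line and turned up to 0.3 rad from it.
- rack_block (a point): Middle of the rack's block of 4 x 5 tube holes, 23 mm above the trolley top and 12 mm behind rack_centre along x. The block is 96 (x) x 104 (y) mm and stands from 6 to 40 mm above the trolley top. Its upright faces are what one pushes against; it is too wide for most grippers. The base plate sticks out 4 mm behind it and 13 mm beside it.
- rack_hole (a point): Centre of the 13 mm hole through the rack's tongue, at the tongue's top face (6 mm up). The tongue is the flat 6 mm base plate ahead of the block, from 36 to 64 mm ahead of rack_centre; the hole lies 51 mm ahead of rack_centre on the middle line.
- rack_ear_left (a point): Outer edge of the rack's left (+y) ear, at its notch: 20 mm ahead of rack_centre, 77 mm from the middle line. The ears, one on each side alike, are 6 mm thick, lie flat on the trolley top and run from 8 mm behind to 52 mm ahead of rack_centre, with bevelled leading corners. The notches are about 18 mm long and 4 mm deep.
- bracket_home (a point): Steel bracket fixed to the trolley top. This point (20 mm up) and its axes are where rack_centre and its axes are when the rack is fully home; x is the push-in direction, z up. The bracket has no floor: the rack slides on the trolley top. Rails run from x -14 to +58 mm, inner faces at y +-79 mm (2 mm play each side); lips 8.5 mm up cover the ears, which can enter only from the mouth.
- bracket_mouth (a point): Middle of the bracket's open end, at trolley top height, 54 mm behind bracket_home along x: here the flared guides of the two slots are widest, 180 mm apart (the ears span 154 mm), 11.5 mm high; they narrow to 157 mm at 12 mm behind bracket_home. All of the bracket is smooth, slippery steel.
- clip_spot (a point): Nose of the left spring clip in its slot, 20 mm ahead of bracket_home, 74 mm to the left; the right one is its mirror image. Each clip yields sideways with about 3 N and snaps into the ear's notch when the rack is home. Pushing the rack in past both takes about 3 to 8 N; then the ears meet the rigid end stops.
- plunger_top (a point): Middle of the top of the black plunger knob (23 mm across), 51 mm ahead of bracket_home along x; 70 mm above the trolley top when up, 58 mm when fully down. It stands on a steel bridge 21 mm high across the bracket's far end, and is the bracket's highest part. With the rack home, the rack's 40 mm high block ends 15 mm from the plunger's axis.
- plunger (a joint): Travel of the lock plunger, m: 0 up, 0.012 fully down, straight down. It takes about 3 N to move and stays where it is left. Its 8 mm pin passes the rack's hole only when the rack is home (within about 2 mm); otherwise it stops on the tongue at about 0.007.
- needle_holder: Bystander: cream needle holder standing on its flange, 31 mm across, 54 mm tall, left of the bracket; origin at the middle of its underside.
- gauze_pack: Bystander: flat gauze packet 62 x 63 x 8 mm, left of the bracket's mouth; origin at the middle of its underside.
- tape_roll: Bystander: roll of paper tape lying flat, 48 mm across, 25 mm high, behind the bracket; origin at the middle of its underside.

How it is judged:
By the outcome, as a careful person would: the job done as asked, in the order asked, and still so for the second after the job is handed in, with the robot touching nothing.
It also fails if it takes over 72 s, if anything falls off the work surface, if the arm or the gripper's body presses on something with over 40 N, if the wrist force passes 120 N, or if a joint passes its speed limit or range.

ROBOT

A 7-joint arm with a two-finger parallel gripper is mounted at the origin on a cart in front of the work surface, level with it; the furniture and walls round the work are solid. World frame = base frame: x ahead of the robot, y to its left, z up, the work surface at z = 0. Lengths are in mm, angles in rad, forces in N, time in s.
With the tool pointing down it reaches from about 400 to 875 mm from the base axis. Payload 4.4 kg.
Tool frame: the origin (TCP) lies midway between the tips of the shut fingers; the grasp point (between the pads) lies 19 mm behind it; z points along the fingers, y is the direction in which the jaws open and shut (so a half turn about z gives the same grasp; the last joint's range is limited). The gripper opens to 85 mm and grips with 20 to 120 N. Pads are 22 mm wide; open, the fingers measure 114 mm over their backs; the gripper's body (76 mm by 85 mm) begins 54 mm behind the grasp point. The pads swing forward as they close: fully open they stand 13 mm farther back than shut.
Start: joints at [-1.348, 0.628, 0.038, 1.517, -0.027, 0.996, -0.02], TCP at [185.097, 623.103, 231.313] pointing down, gripper open.
Joint ranges: [-3.06, 3.06], [-0.37, 2.12], [-1.25, 1.32], [0.18, 2.47], [-1.1, 4.24], [0.23, 1.98], [-2.94, 2.94]. Speed limits (rad/s): [2.57, 2.57, 3.14, 3.14, 3.14, 3.14, 3.14].

INTERFACE

Orientations are given as [roll, pitch, yaw] about the fixed x, y, z axes, in that order (R = Rz(yaw) Ry(pitch) Rx(roll)).
In Python, from cell import * gives the robot as it stands. The module is installed in compiled form; this text tells all that it offers.
- The arm moves only by the tool move_arm, never from a script. Its argument "series" is a list of rows, each a list of 2 entries, a list of its own where there are three numbers: the shift along the tool's x, y, z in m, then the turn about the tool's z in rad. In form: [[[x, y, z], yaw], ...]. A call has 1 to 5 rows; each row is the pose to reach, as a shift and turn from the pose measured when the call began, along the tool's axes at that moment; what a row does not reach only later rows make up. A row lasts 1/8 s, in which the tool goes at most 62.5 mm and 10.7 degrees, less where a joint would pass 70% of its speed; a pose out of reach is approached as far as the arm can. A call with a gripper value outside its range is refused whole. "claw" is the opening, from 0 (shut) to 1 (fully open), set as the call begins (left out, the last holds). The fingers move at their own pace and stop on an object; the grip force is fixed at half the most. Time passes only in rows, so rows that repeat a pose let the fingers close. It gives the time, the measured TCP pose, the force and the opening at its end, in the units of the state.
- read_state(): the state, without advancing time (a new reading comes with each control period).
- get_image(name): name is "side" or "top"; returns the picture (384x512x3 uint8, blue, green, red); there is no depth.
- camera_model(name): a dict with "fov_y" (degrees; the focal length in pixels is half the picture's height over the tangent of half this angle, whatever the lens; pixels are square), "cx", "cy" (the principal point, pixels), "k1" (the pictures are not rectified: a ray, as slopes to the right and down, at radius r is drawn at 1 + k1 r^2 times it, then the intrinsics apply), "pose" (4x4, takes a point from camera to world coordinates). Camera axes: x right, y down, z forward; pixel columns grow to the right and rows downward; lengths in mm; the calibration is good to about 2 mm. A picture is of the moment at which its call begins. camera_model takes no time and is no camera call.
- finish_job(): hands the job in, once; it reports no verdict.
The state is a dict: "clock": time; "qpos": joint angles; "qd": joint speeds; "tau": joint torques, N m; "eef_pos": TCP position; "tool_rot": TCP orientation; "force": force on the tool from outside, world axes, zero at the start; "torque": the same for the moment, N m; "width": finger opening in mm.
Only numpy, scipy, OpenCV 4.12 (cv2) and the standard library are available. Lean on these libraries where they do the work, as an engineer would, in place of code of your own. Each camera call takes 0.05 s, during which the arm holds its last target. There are 200 camera calls.

## Working session

There is one attempt and no reset: what is moved stays moved. The work goes in short steps, Python scripts to look and compute and a tool call to move; the robot and the scene stay as the last step left them, time stands still between calls to the robot, and variables do not carry over. Pictures are saved under pics/ and viewed, about 8 in all and at most 12, crops included, and the job is handed in when it is done.

Besides the shell and the picture viewer there is one more tool, called after ">>>" in YAML: its name, and indented under it one key for each argument. move_arm: Moves the arm, as the interface text tells. Its arguments: {"type":"object","properties":{"series":{"type":"array"},"claw":{"type":"number"}},"required":["series"]}

```bash
mkdir -p pics; cat > h.py <<'E'
from cell import *
import numpy as np, cv2
def ray(name,u,v):
    m=camera_model(name); f=192/np.tan(np.radians(m["fov_y"])/2)
    d=np.array([(u-m["cx"])/f,(v-m["cy"])/f]); s=d.copy()
    for _ in range(20): s=d/(1+m["k1"]*(s@s))
    P=np.array(m["pose"]); return P[:3,3],P[:3,:3]@np.array([s[0],s[1],1])
def onz(name,u,v,z):
    o,d=ray(name,u,v); return o+d*(z-o[2])/d[2]
def proj(name,p):
    m=camera_model(name); f=192/np.tan(np.radians(m["fov_y"])/2)
    P=np.array(m["pose"]); c=P[:3,:3].T@(np.array(p)-P[:3,3]); s=c[:2]/c[2]; s=s*(1+m["k1"]*(s@s))
    return s*f+[m["cx"],m["cy"]]
E
python3 - <<'E'
from h import *
a=get_image("side");b=get_image("top")
cv2.imwrite("pics/s0.png",a);cv2.imwrite("pics/t0.png",b)
print(read_state())
for n in("side","top"):print(camera_model(n))
E
```

```text
{'clock': 0.1, 'qpos': array([-1.34780829,  0.62925271,  0.03845687,  1.51828001, -0.02700988,
        0.99631649, -0.02000516]), 'qd': array([-0.00053161, -0.00196263, -0.00038537, -0.00208352,  0.00081763,
       -0.00271581,  0.00126955]), 'tau': array([ 3.36215751e-03, -5.64537227e+01,  1.23075306e+00, -1.93976283e+01,
        1.13108344e-02,  5.43008588e-03,  1.25240430e-05]), 'eef_pos': array([184.92597664, 622.54175416, 230.4780377 ]), 'tool_rot': array([-3.13985441e+00,  1.68009384e-05,  2.85278403e+00]), 'force': array([-0.7123444 ,  0.20375292, -0.46289323]), 'torque': array([-0.01120499,  0.03425608,  0.00965612]), 'width': 85.40168859706715}
{'fov_y': 42.82252939624554, 'cx': 256.8666726129764, 'cy': 200.93715922088344, 'k1': -0.05064238478686784, 'pose': array([[ 9.47910158e-01, -2.23889222e-01,  2.26583205e-01,
         4.08901604e+02],
       [-3.18390940e-01, -6.44348367e-01,  6.95300217e-01,
        -3.91791244e+02],
       [-9.67170669e-03, -7.31224178e-01, -6.82068662e-01,
         6.66571374e+02],
       [ 0.00000000e+00,  0.00000000e+00,  0.00000000e+00,
         1.00000000e+00]])}
{'fov_y': 42.06487721437974, 'cx': 249.17427564021534, 'cy': 191.2208254125793, 'k1': -0.081828554123836, 'pose': array([[ 2.19440761e-02, -9.81754879e-01,  1.88880426e-01,
         4.52136701e+02],
       [-9.99741322e-01, -2.04186870e-02,  1.00182645e-02,
         2.04933638e+02],
       [-5.97878977e-03, -1.89051409e-01, -9.81948990e-01,
         9.18204512e+02],
       [ 0.00000000e+00,  0.00000000e+00,  0.00000000e+00,
         1.00000000e+00]])}
```

View pics/t0.png

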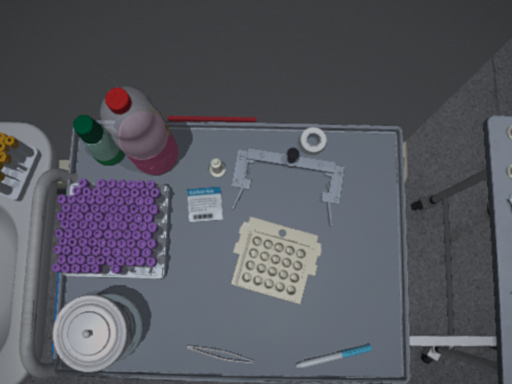

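View pics/s0.png

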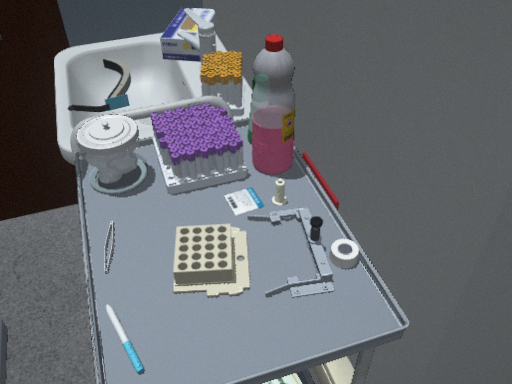

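Top view: rack near (276,260), its tongue hole at (282,233), plunger at (293,155), needle holder (217,167), gauze (204,204), tape (313,140). Now an enlarged crop for measuring.

```bash
python3 - <<'E'
from h import *
b=cv2.imread("pics/t0.png")
c=cv2.resize(b[130:310,180:380],None,fx=4,fy=4,interpolation=cv2.INTER_CUBIC)[:,:800]
c=c[:600]
c=cv2.convertScaleAbs(c,alpha=1.3)
cv2.imwrite("pics/t0c.png",c)
hsv=cv2.cvtColor(b,cv2.COLOR_BGR2HSV)
print(hsv[270,260],hsv[215,300],hsv[290,243])
m=cv2.inRange(hsv,(10,35,90),(35,255,255)); m[:210]=0;m[310:]=0;m[:,:225]=0;m[:,330:]=0
print(cv2.countNonZero(m)); 
cs,_=cv2.findContours(m,cv2.RETR_CCOMP,cv2.CHAIN_APPROX_NONE)
for k in cs:
    if len(k)>7:
        (x,y),(w,h),a=cv2.minAreaRect(k); print(round(x,1),round(y,1),round(w),round(h),round(a,1),cv2.contourArea(k))
E
```

```text
[ 27  19 124] [107  41 119] [109  40 121]
0
```

View pics/t0c.png

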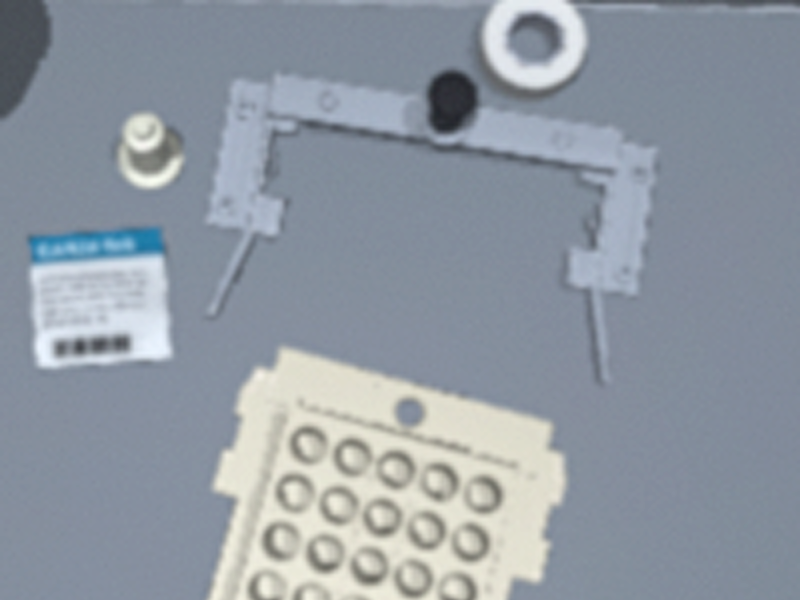

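```bash
cat >> h.py <<'E'
def crop(X,Y,z): return onz("top",180+(X+.5)/4-.5,130+(Y+.5)/4-.5,z)
E
python3 - <<'E'
from h import *
def pr(n,*v): print(n,*[np.round(x,3) for x in v])
b=cv2.imread("pics/t0.png"); hsv=cv2.cvtColor(b,cv2.COLOR_BGR2HSV)
m=((hsv[...,0]<70)&(hsv[...,1]>8)).astype(np.uint8)*255; m[:205]=0;m[310:]=0;m[:,:225]=0;m[:,330:]=0
m=cv2.morphologyEx(m,cv2.MORPH_OPEN,np.ones((3,3)))
k=max(cv2.findContours(m,cv2.RETR_EXTERNAL,cv2.CHAIN_APPROX_NONE)[0],key=cv2.contourArea)[:,0]
print(len(k),k.min(0),k.max(0))
hole=crop(410,412,6);el=crop(213,490,6);er=crop(540,582,6);tl=crop(283,348,6);tr=crop(552,425,6)
pr("hole",hole); 
for a,c in((el,er),(tl,tr)):
    d=c-a; pr("yaw,len",np.arctan2(d[0],-d[1]),np.linalg.norm(d))
    pr("mid",(a+c)/2)
# side view check of hole
pr("hole side",onz("side",240,258,6))
kn=crop(452,93,70);pr("knob",kn,"side",onz("side",316,221,70))
for n,a,c in(("tips",crop(212,313,11.5),crop(604,380,11.5)),("rear",crop(208,222,8.5),crop(636,293,8.5)),("bridge",crop(272,112,21),crop(612,165,21))):
    d=c-a; pr(n,(a+c)/2,np.arctan2(d[0],-d[1]),np.linalg.norm(d))
print("needle",crop(150,155,2),"gauze",crop(102,300,8),"tape",crop(534,40,25))
E
```

```text
285 [232 217] [320 302]
hole [551.624 152.187   6.   ]
yaw,len -0.253 153.723
mid [494.889 167.007   6.   ]
yaw,len -0.261 128.235
mid [563.466 149.029   6.   ]
hole side [553.41 151.75   6.  ]Traceback (most recent call last):
  File "<stdin>", line 15, in <module>
  File "<stdin>", line 2, in pr
    return _wrapfunc(a, 'round', decimals=decimals, out=out)
    return _wrapit(obj, method, *args, **kwds)
    result = getattr(arr, method)(*args, **kwds)
numpy._core._exceptions._UFuncNoLoopError: ufunc 'multiply' did not contain a loop with signature matching types (dtype('<U4'), dtype('float64')) -> None
```

```bash
python3 - <<'E'
from h import *
def pr(n,*v): print(n,*[np.round(x,3) for x in v])
kn=crop(452,93,70);pr("knob",kn,onz("side",316,221,70))
for n,a,c in(("tips",crop(212,313,11.5),crop(604,380,11.5)),("rear",crop(208,222,8.5),crop(636,293,8.5)),("bridge",crop(272,112,21),crop(612,165,21))):
    d=c-a; pr(n,(a+c)/2,np.arctan2(d[0],-d[1]),np.linalg.norm(d))
y=-.258;c,s=np.cos(y),np.sin(y);R=np.array([[c,-s],[s,c]])
ctr=np.array([551.9,152.1])-R@[51,0];pr("rack centre",ctr,"" and 0 or ctr+R@[-60,0])
y=-.158
for y in(-.155,-.165):
  u=np.array([np.cos(y),np.sin(y)]);pr("home",kn[:2]-51*u, "%d"%0 and kn[:2]-105*u)
E
```

```text
knob [685.469 138.77   70.   ] [686.579 135.497  70.   ]
tips [581.099 153.914  11.5  ] -0.15 182.057
rear [623.299 147.697   8.5  ] -0.147 200.983
bridge [677.136 139.591  21.   ] -0.138 159.04
rack centre [502.588 165.113] [444.574 180.421]
home [635.08  146.643] [581.727 154.98 ]
home [635.161 147.147] [581.895 156.016]
```

Bracket home is about (635,146) with yaw -0.147. The rack centre is (502.6,165) with yaw -0.258, so it is 134 mm short, centred, and 0.11 rad turned. I'll go round the canister to a spot behind the rack.

>>> move_arm:
  series:
    - [[-0.016,-0.048,-0.02],-0.04]
    - [[-0.032,-0.096,-0.03],-0.08]
    - [[-0.047,-0.145,-0.03],-0.142]
    - [[-0.062,-0.193,-0.03],-0.142]
    - [[-0.062,-0.193,-0.03],-0.142]
  claw: 0.8

```text
clock: 0.72
eef_pos: [189.5, 415.5, 260.6]
tool_rot: [-3.136, -0.0, 2.992]
force: [-0.4, 1.1, 0.1]
width: 68.5
```

>>> move_arm:
  series:
    - [[-0.045,-0.036,0.0],0]
    - [[-0.09,-0.072,0.0],0]
    - [[-0.135,-0.108,0.02],0]
    - [[-0.18,-0.144,0.04],0]
    - [[-0.225,-0.18,0.06],0]

```text
clock: 1.35
eef_pos: [387.0, 203.3, 201.1]
tool_rot: [-3.137, 0.001, 2.993]
force: [0.6, 1.1, 0.7]
width: 68.4
```

>>> move_arm:
  series:
    - [[-0.02,-0.018,0.03],0]
    - [[-0.025,-0.021,0.07],0]
    - [[-0.025,-0.021,0.12],0]
    - [[-0.025,-0.021,0.12],0]

```text
clock: 1.85
eef_pos: [406.7, 177.7, 78.2]
tool_rot: [-3.133, -0.006, 2.993]
force: [-0.6, -0.1, 0.7]
width: 68.5
```

>>> move_arm:
  series:
    - [[0.0,0.002,0.04],0]
    - [[0.0,0.002,0.066],0]
    - [[0.0,0.002,0.067],0]

```text
clock: 2.22
eef_pos: [403.0, 181.6, 18.7]
tool_rot: [-3.136, -0.019, 2.993]
force: [-0.3, 0.4, 0.6]
width: 68.5
```

```bash
python3 - <<'E'
from h import *
a=get_image("side");b=get_image("top")
c=np.hstack([cv2.resize(x,None,fx=2,fy=2,interpolation=cv2.INTER_CUBIC) for x in (a[190:330,130:330],b[190:330,180:380])])
cv2.imwrite("pics/p1.png",c); s=read_state();print(s["eef_pos"],s["tool_rot"],s["force"])
E
```

```text
[402.69464965 181.49449258  18.37339712] [-3.1342311  -0.01936385  2.99189386] [ 0.13523785 -0.92849279  0.85706254]
```

View pics/p1.png

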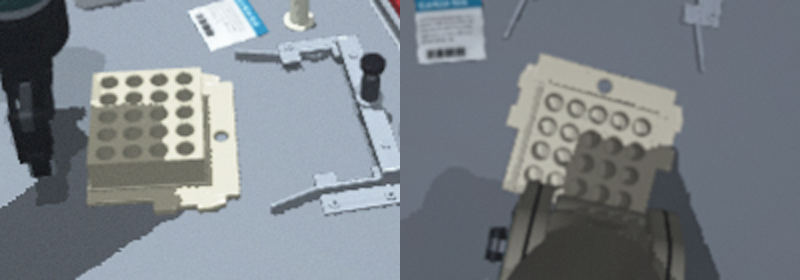

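The tool is behind the rack and clear of it. Pushing forward.

>>> move_arm:
  series:
    - [[-0.008,-0.001,0.003],0]
    - [[-0.016,-0.001,0.006],0]
    - [[-0.024,-0.001,0.006],0]
    - [[-0.032,-0.001,0.006],0]
    - [[-0.04,-0.001,0.006],0]

```text
clock: 2.95
eef_pos: [439.7, 173.7, 11.5]
tool_rot: [-3.133, -0.025, 2.991]
force: [-5.2, -1.1, 3.7]
width: 68.3
```

>>> move_arm:
  series:
    - [[-0.008,0,0],0]
    - [[-0.016,0,0],0]
    - [[-0.024,0,0],0]
    - [[-0.032,0,0],0]
    - [[-0.04,0,0],0]

```text
clock: 3.58
eef_pos: [476.0, 168.2, 10.5]
tool_rot: [-3.133, -0.032, 2.992]
force: [-6.5, 2.1, 7.0]
width: 68.0
```

```bash
python3 - <<'E'
from h import *
a=get_image("side");b=get_image("top")
c=np.hstack([cv2.resize(x,None,fx=2,fy=2,interpolation=cv2.INTER_CUBIC) for x in (a[190:330,150:350],b[130:270,200:400])])
cv2.imwrite("pics/p2.png",c); s=read_state();print(s["eef_pos"],s["tool_rot"],s["force"])
p=s["eef_pos"]-[635,146,0];print(p[0]*.989-p[1]*.146,p[0]*.146+p[1]*.989)
E
```

```text
[479.00234401 167.6849452   10.43151268] [-3.13283575 -0.02599667  2.99123382] [-2.70562909  1.23138066  0.04005535]
-157.4476837744694 -1.3292469766330335
```

View pics/p2.png

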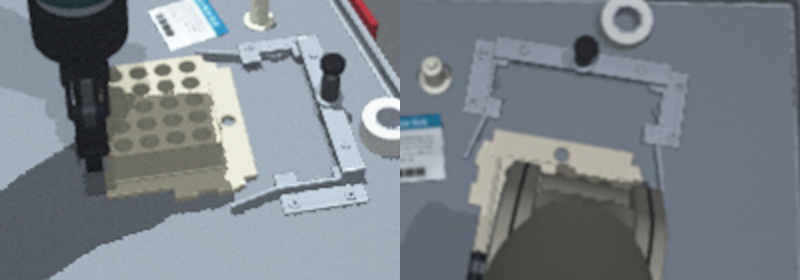

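```bash
cat > rk.py <<'E'
from h import *
def rk(h,l,r):
    h,l,r=[onz("top",*q,6)[:2] for q in(h,l,r)]
    d=r-l;y=np.arctan2(d[0],-d[1]);print("yaw",y,"len",np.linalg.norm(d))
    c=h-51*np.array([np.cos(y),np.sin(y)])-[635,146]
    print("rel x,y,yaw",c[0]*.989-c[1]*.146,c[0]*.146+c[1]*.989,y+.147)
E
python3 -c "
from rk import *
rk((280.25,206.75),(245.75,195.75),(316.75,207.25))"
```

```text
yaw -0.14238205550729816 len 133.19942262481504
rel x,y,yaw -87.5188218537086 4.639184064815396 0.0046179444927018365
```

Rack is now square (yaw +0.005), 4.6 mm left, 87 mm short: within the flare. Continuing.

>>> move_arm:
  series:
    - [[-0.008,0,-0.001],0]
    - [[-0.016,0,-0.001],0]
    - [[-0.024,0,-0.001],0]
    - [[-0.032,0,-0.001],0]
    - [[-0.038,0,-0.001],0]

```text
clock: 4.3
eef_pos: [510.0, 161.6, 10.3]
tool_rot: [-3.131, -0.04, 2.991]
force: [-17.7, -0.9, 14.1]
width: 68.2
```

>>> move_arm:
  series:
    - [[-0.005,0,0],0]
    - [[-0.01,0,0],0]
    - [[-0.015,0,0],0]
    - [[-0.02,0,0],0]
    - [[-0.025,0,0],0]

```text
clock: 4.92
eef_pos: [531.1, 157.7, 9.4]
tool_rot: [-3.13, -0.048, 2.991]
force: [-11.8, 0.2, 10.1]
width: 68.1
```

```bash
python3 - <<'E'
from h import *
a=get_image("side");b=get_image("top")
c=np.hstack([cv2.resize(x,None,fx=2,fy=2,interpolation=cv2.INTER_CUBIC) for x in (a[190:330,180:380],b[110:250,200:400])])
cv2.imwrite("pics/p3.png",c); s=read_state();print(s["eef_pos"],s["tool_rot"],s["force"])
p=s["eef_pos"]-[635,146,0];print(p[0]*.989-p[1]*.146,p[0]*.146+p[1]*.989)
E
```

```text
[532.75097802 157.46348096   9.3555149 ] [-3.1303537  -0.04455488  2.99096822] [-7.44413429 -0.81153358  6.30195386]
-102.79795095686009 -3.59097453590228
```

View pics/p3.png

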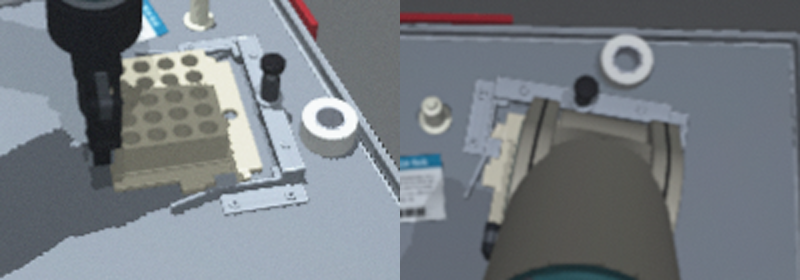

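Ears are in the rails, about 33 mm to go. The tool tilt makes each push dive slightly, so I'll back off, raise, recentre, and push on with compensation.

>>> move_arm:
  series:
    - [[0.006,0,0],0]
    - [[0.006,0.003,-0.008],0]
    - [[0.006,0.003,-0.008],0]
    - [[0.0,0.003,-0.008],0]
    - [[-0.004,0.003,-0.008],0]

```text
clock: 5.65
eef_pos: [534.5, 160.3, 17.0]
tool_rot: [-3.13, -0.052, 2.991]
force: [-11.0, 1.3, 8.5]
width: 68.2
```

>>> move_arm:
  series:
    - [[-0.004,0,-0.0002],0]
    - [[-0.008,0,-0.0004],0]
    - [[-0.012,0,-0.0006],0]
    - [[-0.016,0,-0.0008],0]
    - [[-0.02,0,-0.001],0]

```text
clock: 6.28
eef_pos: [543.9, 158.5, 16.6]
tool_rot: [-3.129, -0.073, 2.993]
force: [-16.6, -0.0, 15.7]
width: 68.1
```

```bash
python3 - <<'E'
from h import *
s=read_state();print(s["eef_pos"],s["tool_rot"],s["force"])
p=s["eef_pos"]-[635,146,0];print(p[0]*.989-p[1]*.146,p[0]*.146+p[1]*.989)
E
```

```text
[543.87440931 158.50143857  16.63853796] [-3.12936071 -0.07307476  2.99254853] [-1.65665150e+01 -1.40948900e-02  1.56875715e+01]
-91.94841922254155 -0.9404134984621795
```

>>> move_arm:
  series:
    - [[0.006,0,-0.002],0]
    - [[0.006,0,-0.004],0]
    - [[-0.004,0,-0.006],0]
    - [[-0.01,0,-0.008],0]
    - [[-0.016,0,-0.01],0]

```text
clock: 6.9
eef_pos: [560.9, 155.8, 25.2]
tool_rot: [-3.129, -0.073, 2.992]
force: [-0.8, -0.0, -0.2]
width: 68.6
```

```bash
cat > st.py <<'E'
from h import *
s=read_state();print(s["eef_pos"],s["tool_rot"],s["force"],s["torque"])
p=s["eef_pos"]-[635,146,0];print(p[0]*.989-p[1]*.146,p[0]*.146+p[1]*.989)
E
python3 st.py; python3 - <<'E'
from h import *
cv2.imwrite("pics/p4.png",cv2.resize(get_image("side")[170:320,190:370],None,fx=4,fy=4,interpolation=cv2.INTER_CUBIC))
E
```

```text
[560.91993863 155.80045352  25.16831456] [-3.1289422  -0.07313882  2.99218768] [-0.80249094 -0.00713302 -0.15143076] [-0.01902179 -0.07968119 -0.03360665]
-74.69604690591864 -1.1230404290107199
```

View pics/p4.png

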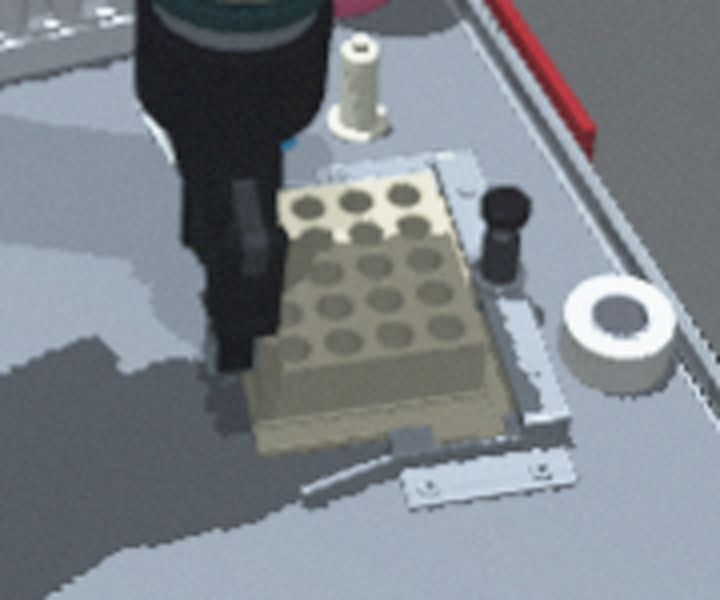

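The force has dropped to zero, so the clips may have snapped in. I'll press firmly to seat the rack against the stops.

>>> move_arm:
  series:
    - [[-0.004,0,-0.0005],0]
    - [[-0.008,0,-0.001],0]
    - [[-0.012,0,-0.0015],0]
    - [[-0.015,0,-0.002],0]
    - [[-0.015,0,-0.002],0]

```text
clock: 7.58
eef_pos: [565.8, 155.2, 25.7]
tool_rot: [-3.128, -0.095, 2.994]
force: [-22.6, 1.5, 13.7]
width: 68.3
```

```bash
python3 st.py
```

```text
[565.78771234 155.15874657  25.73685224] [-3.12842547 -0.09459134  2.99370683] [-22.56877537   1.53207408  13.68956349] [4.40912093e-01 4.75767826e+00 4.53681911e-03]
-69.7881294939706 -1.0469936438170233
```

>>> move_arm:
  series:
    - [[0.01,0,0],0]
    - [[0.02,0,0],0]
    - [[0.025,0,-0.05],0]
    - [[0.06,0,-0.1],0]
    - [[0.12,0,-0.14],0]

```text
clock: 8.2
eef_pos: [471.0, 171.4, 172.7]
tool_rot: [-3.131, -0.088, 2.992]
force: [0.1, 0.8, 0.5]
width: 68.4
```

```bash
python3 st.py; python3 - <<'E'
from h import *
a=get_image("side");b=get_image("top")
c=np.hstack([cv2.resize(x,None,fx=4,fy=4,interpolation=cv2.INTER_CUBIC) for x in (a[190:310,270:340],b[130:250,225:355])])
c=cv2.convertScaleAbs(c,alpha=1.3)
cv2.imwrite("pics/p5.png",c); print(c.shape)
E
```

```text
[471.00086707 171.4092101  172.73939477] [-3.1305157  -0.08753076  2.9923039 ] [0.0707498 0.8228547 0.4710595] [ 0.08857181 -0.0714063  -0.03081746]
-165.90488714387692 1.1858353855098365
(480, 800, 3)
```

View pics/p5.png

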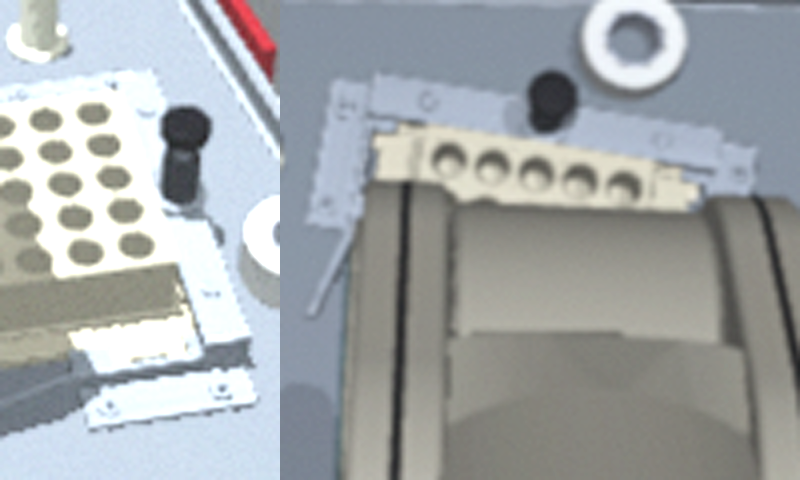

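```bash
python3 - <<'E'
from h import *
def R(y): c,s=np.cos(y),np.sin(y); return np.array([[c,-s],[s,c]])
r0=np.array([crop(x,y,40)[:2] for x,y in((309,444),(353,457),(396,469),(440,482),(483,494))])
l0=(r0-[502.6,165.1])@R(-.258); print("rack frame",l0.round(1))
P=np.array([onz("top",225+(x-280+.5)/4-.5,130+(y+.5)/4-.5,40)[:2] for x,y in((450,158),(493,166),(537,174),(581,182),(625,188))])
l1=(P-[635,146])@R(-.147); print("bracket frame",l1.round(1)); print("diff",(l1-l0).mean(0))
d=P[-1]-P[0];print("yaw",np.arctan2(d[0],-d[1]))
E
```

```text
rack frame [[ 20.8  39.9]
 [ 20.6  19.8]
 [ 20.7   0.2]
 [ 20.5 -19.8]
 [ 20.6 -39.3]]
bracket frame [[ 21.8  40. ]
 [ 21.3  20.2]
 [ 21.    0.1]
 [ 20.7 -20. ]
 [ 21.2 -40. ]]
diff [ 0.55053548 -0.0959196 ]
yaw -0.15336145523362013
```

Rack is home within 0.6 mm and square. Now the plunger, with shut fingers.

```bash
cat > go.py <<'E'
from h import *
import sys
from scipy.spatial.transform import Rotation as Ro
s=read_state();R=Ro.from_euler("xyz",s["tool_rot"]).as_matrix()
for a in sys.argv[1:]:
    t=np.array(eval(a));print(a,(R.T@(t-s["eef_pos"])/1000).round(4))
print(s["eef_pos"].round(1),s["force"].round(1),(R@[0,0,1]).round(3))
E
python3 go.py 550,160,172 620,149,150 685.6,138.3,110 685.6,138.3,85
```

```text
550,160,172 [-0.0842 -0.0009 -0.0057]
620,149,150 [-0.1568 -0.0015  0.0097]
685.6,138.3,110 [-0.2266 -0.0023  0.0434]
685.6,138.3,85 [-0.2289 -0.0021  0.0683]
[466.6 173.1 174. ] [ 1.1 -1.1 -0.9] [-0.092  0.005 -0.996]
```

>>> move_arm:
  series:
    - [[-0.05,0,-0.004],0]
    - [[-0.1,-0.001,-0.004],0]
    - [[-0.155,-0.0015,0.01],0]
    - [[-0.205,-0.002,0.03],0]
    - [[-0.227,-0.002,0.043],0]
  claw: 0

```text
clock: 8.93
eef_pos: [689.3, 136.5, 108.2]
tool_rot: [-3.132, -0.089, 2.995]
force: [-0.9, 0.1, 0.5]
width: 0.0
```

```bash
python3 go.py 685.6,138.3,85 685.6,138.3,74; python3 - <<'E'
from h import *
a=get_image("side");b=get_image("top")
c=np.hstack([cv2.resize(x,None,fx=4,fy=4,interpolation=cv2.INTER_CUBIC) for x in (a[160:280,250:350],b[100:220,240:340])])
cv2.imwrite("pics/p6.png",c)
E
```

```text
685.6,138.3,85 [0.0019 0.0014 0.0235]
685.6,138.3,74 [0.0009 0.0016 0.0344]
[689.3 136.5 108.2] [-0.9  0.1  0.5] [-0.089  0.003 -0.996]
```

View pics/p6.png

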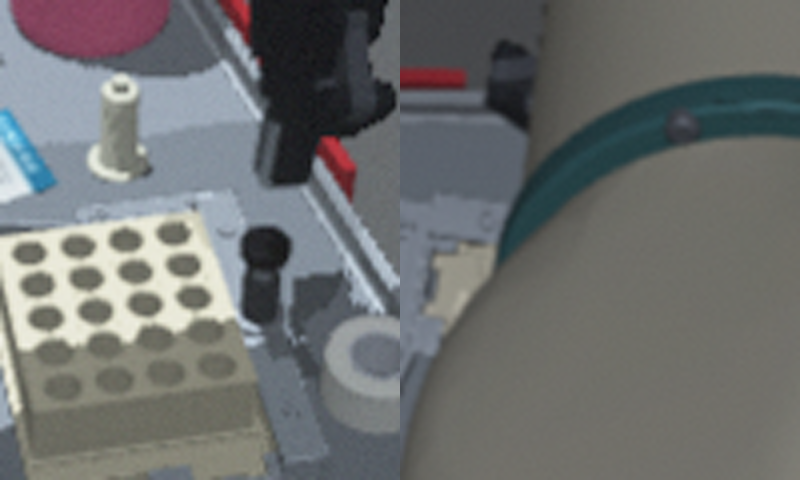

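Fingers are above the knob, and the rack is still seated. Descending and pressing.

>>> move_arm:
  series:
    - [[0.002,0.0015,0.02],0]
    - [[0.001,0.0015,0.034],0]
    - [[0.0,0.002,0.04],0]
    - [[0.0,0.002,0.045],0]
    - [[-0.001,0.002,0.05],0]

```text
clock: 9.65
eef_pos: [684.6, 138.6, 58.1]
tool_rot: [-3.131, -0.091, 2.994]
force: [-4.1, -0.1, 22.6]
width: -0.0
```

```bash
python3 go.py 685.6,138.3,57 685.6,138.3,52
```

```text
685.6,138.3,57 [-0.0011 -0.0001  0.001 ]
685.6,138.3,52 [-0.0015 -0.0001  0.006 ]
[684.6 138.6  58.1] [-4.1 -0.1 22.6] [-0.091  0.003 -0.996]
```

Stopped at 58 mm with 22 N, which is the full stroke. Retracting to check.

>>> move_arm:
  series:
    - [[0,0,-0.03],0]
    - [[0,0,-0.08],0]
    - [[0.05,0,-0.12],0]
    - [[0.11,0,-0.13],0]
    - [[0.17,0,-0.13],0]

```text
clock: 10.28
eef_pos: [529.1, 163.6, 204.6]
tool_rot: [-3.134, -0.087, 2.995]
force: [0.4, 0.6, 0.1]
width: -0.4
```

>>> move_arm:
  series:
    - [[0.05,0,0],0]
    - [[0.08,0,0],0]
    - [[0.08,0,0],0]

```text
clock: 10.65
eef_pos: [449.0, 176.3, 212.2]
tool_rot: [-3.136, -0.086, 2.997]
force: [1.0, -0.7, -0.1]
width: 0.3
```

```bash
python3 st.py; python3 - <<'E'
from h import *
a=get_image("side");b=get_image("top")
c=np.hstack([cv2.resize(x,None,fx=4,fy=4,interpolation=cv2.INTER_CUBIC) for x in (a[190:310,260:340],b[130:250,225:345])])
c=cv2.convertScaleAbs(c,alpha=1.3)
cv2.imwrite("pics/p7.png",c); cv2.imwrite("pics/p7t.png",b); cv2.imwrite("pics/p7s.png",a)
for z in (58,63,70): print(z,proj("side",[685.5,138.3,z]),proj("top",[685.5,138.3,z]))
for q,sl in(("pics/s0.png",0),("pics/p7s.png",0)):
    i=cv2.imread(q)[205:250,295:335]; m=(i.max(2)<45).astype(np.uint8); n,l,st,ce=cv2.connectedComponentsWithStats(m); k=1+st[1:,4].argmax(); print(q,st[k],ce[k]+[295,205])
E
```

```text
[448.95607656 176.34953033 212.1838271 ] [-3.13583227 -0.08609135  2.99672029] [ 1.00636162 -0.67759182 -0.06305629] [-0.01270973 -0.09149582 -0.00644705]
-188.42847170561103 2.8532726746007384
58 [314.26936285 224.93369921] [292.35513803 154.6441212 ]
63 [314.47438713 222.90905459] [292.57725015 153.90782346]
70 [314.76406111 220.04671314] [292.89234054 152.86323272]
pics/s0.png [16 12 11 11 82] [316.29268293 222.01219512]
pics/p7s.png [16 23 10  5 22] [315.90909091 229.81818182]
```

View pics/p7.png

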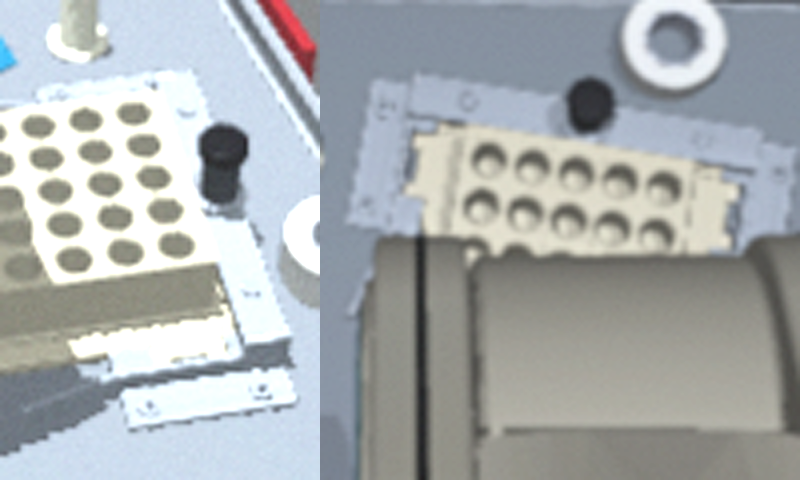

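The knob is 19 crop px (4.75 image px) lower in the side view, which is about 11.7 mm, so it made the full stroke. The rack is still home, and the needle holder and tape roll are where they were. Handing in.

```bash
python3 -c "
from cell import *
print(finish_job())"
```

```text
the job is handed in; nothing more can be done
None
```

The rack is docked fully home in the bracket and the lock plunger is pressed down through its whole stroke. I handed the job in at about 11 s on the robot's clock.

- **Pushing in:** I pushed the rack from behind with the two spread fingers, which squared it up and ran it past the clips. The final push held at about 23 N against the end stops. The tool tilted about 0.09 rad and pressed downward on the way. I corrected that by backing off, raising the tool and pushing on.
- **Rack position:** in the top view before the plunger press, the rack's holes lay within about 0.6 mm and 0.01 rad of home.
- **Plunger:** the press stopped at a tool height of 58 mm with about 23 N. Afterwards the knob was about 11.7 mm lower in the side view, against a full stroke of 12 mm.
- **Bystanders:** the needle holder and tape roll look unmoved in the last pictures. I did not check the gauze packet again at the end, but the tool never worked on that side of the rack.
- **Failed check:** an automatic colour mask of the knob caught only part of it in the last picture, so the knob's drop was read from the crops by eye.

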